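# Put the scrubber away, then open the push-and-turn cleaner jug

### The job

Before the strong cleaner is opened, get the steel scrub pad holder out of the way of drips: set it down upright, not dropped, in the open drawer and slide the drawer fully shut. Then take the black safety cap of the jug in the grey caddy, press it down, twist it anticlockwise (seen from above) until it is free, and lift it straight up. Finish still holding the cap level and steady over the jug's neck, about 5 to 15 cm above it; leave the other things where they are.

Things in the scene. Friction and masses are not known exactly. Their poses are not given: they have to be found in the camera images.
- holder: Stainless steel scrub pad holder, loose, 0.08 to 0.17 kg, standing on the shelf: a round dish 56 mm across and 22 mm high with an upright round knob 22 mm across and 28 mm tall in the middle of its top (50 mm high in all). Origin: centre of its underside; z up through the knob. Grip the knob.
- cabinet: Fixed low drawer box, 200 mm deep (x), 180 mm wide (y), 100 mm high, one drawer. Origin: centre of its underside. Its own -x side is the front, from which the drawer slides out.
- cabinet_drawer0 (a joint): The drawer: 0 m fully shut, grows as it slides out along the cabinet's own -x; starts 0.11 to 0.13 out (limit 0.133); about 1 N friction, stays where left. Its tray, open on top, is clear inside from 56 to 211 mm behind the handle point (along x) and 69 mm to either side; floor 22 mm, walls 78 mm above the shelf. Out from under the cabinet's top: what is nearer the handle than opening + 50 mm.
- cabinet_drawer0_handle (a point): Middle of the drawer's bar handle, moves with the drawer; axes as the cabinet's (x into the cabinet). The bar is 11 mm thick, 90 mm long along y, 62 mm above the shelf, 35 mm in front of the drawer's front panel (15 mm thick, top edge 88 mm above the shelf).
- caddy: Fixed grey plastic caddy, 130 mm deep (x), 300 mm long (y), walls 60 mm high, with the white plastic jug (85 x 115 mm, shoulder at 154 mm) clamped in its open bay so that it cannot turn or lift; beside it, towards +y, is a compartment under a shut flip-top lid (68 mm high). Origin: at shelf height, straight below the jug's neck; z up.
- neck (a point): Point on the neck's axis, fixed to the caddy, 165 mm above the shelf, at the underside of the locked cap; axes as the caddy's. How the cap opens: turns only when pressed down over 3 mm (hard stop at 6.5); hold it about 5 mm down (some 10 N) and turn anticlockwise seen from above: its inner lugs are free from 50 to about 140 degrees (60 to 85 is right); it then lifts straight off.
- cap: Black push-and-turn cap, loose but locked on the neck, 35 g: skirt 52 mm across, 23.5 mm high; above it a round grip 42 mm across, 24 mm high; on top a ridge 34 x 6 x 3 mm along the cap's x. Origin: centre of its underside; z up. At the start its x is parallel to the caddy's. A spring in the neck pushes it up: 5 N when locked, 0.9 N more per mm pressed.
- spray: Bystander: blue spray bottle, 70 mm across, 210 mm high, standing. Origin: centre of its underside.
- tin: Bystander: plain steel tin without a knob, 58 mm across, 45 mm high. Origin: centre of its underside.
- jar: Bystander: glass jar with a steel lid, 56 mm across, 85 mm high. Origin: centre of its underside.
- brush: Bystander: brush lying on the shelf, 180 mm long along its x. Origin: underside, near the middle.
- bottle: Bystander: white bottle with an ordinary cap, 64 mm across, 170 mm high. Origin: centre of its underside.
There are look-alikes about, which are no part of the job. There is more than one size of the cap; the job needs the larger.

How it is judged:
By the outcome, as a careful person would: the job done as asked, in the order asked, and still so for the second after the job is handed in, while the arm keeps its last pose, push and grip.
It also fails if it takes over 67 s, if anything falls off the work surface, if the arm or the gripper's body presses on something with over 40 N, if the wrist force passes 120 N, or if a joint passes its speed limit or range.

### The arm

A 6-joint arm with a two-finger parallel gripper is mounted at the origin on the work surface. World frame = base frame: x ahead of the robot, y to its left, z up, the work surface at z = 0. Lengths are in m, angles in rad, forces in N, time in s.
With the tool pointing down it reaches from about 0.3 to 0.775 m from the base axis. Payload 14.6 kg.
Tool frame: the origin (TCP) lies between the finger pads; the fingertips stand 17 mm ahead of it and the grasp point (between the pads) lies 2 mm behind it; z points along the fingers, y is the line along which they close (so a half turn about z gives the same grasp; the last joint's range is limited). The gripper opens to 94 mm and grips with 3 to 60 N. Pads are 16 mm wide; open, the fingers measure 119 mm over their backs; the gripper's body (75 mm by 177 mm) begins 78 mm behind the grasp point.
Start: joints at [-1.207, 0.3, 1.521, -0, 1.321, -0.067], TCP at [0.23, -0.5, 0.222] pointing down, gripper open.
Joint ranges: [-3.03, 3.03], [-0.79, 2.21], [0.23, 2.52], [-1.04, 4.18], [0, 3.07], [-2.55, 2.55]. Speed limits (rad/s): [2.22, 2.22, 2.57, 3.14, 3.14, 3.14].

### API

Orientations are given as a 3x3 rotation matrix whose columns are the frame's x, y, z axes.
In Python, from workcell import env, camera, job gives the robot as it stands. The module is installed in compiled form; this text tells all that it offers.
- The arm moves only by the shell command python3 -m crank 'ROWS' [FORCE]. ROWS is JSON, a list of rows, each a list of 7 numbers: the opening, from -1 (shut) to 1 (fully open), then the shift along the tool's x, y, z as a fraction of full scale, then the turn, a rotation vector about the tool's x, y, z as a fraction of full scale. In form: [[jaw, dx, dy, dz, rx, ry, rz], ...]. A call has 1 to 20 rows; each row is the pose to reach, as a shift and turn from the pose commanded when the call began, along the tool's axes at that moment; what a row does not reach only later rows make up. Full scale, the value 1, is 20 cm for a shift and 0.5 rad for a turn. A row lasts 1/12 s, in which the tool goes at most 41.7 mm and 7.16 degrees, less where a joint would pass 70% of its speed; a pose out of reach is approached as far as the arm can. A call with a number of a shift or a turn outside -1 to 1 is refused whole. A call with a gripper value outside its range is refused whole. The fingers move at their own pace and stop on an object; FORCE is the grip in N (left out, the last holds). Time passes only in rows, so rows that repeat a pose let the fingers close. It gives the time, the measured TCP pose, the force, the opening and the grip force at its end, in the units of the state.
- env.state(): the state, without advancing time (a new reading comes with each control period).
- camera(name): name is "side" or "top"; returns a dict with "color" (480x640x3 uint8, blue, green, red), "fovy" (degrees; the focal length in pixels is half the picture's height over the tangent of half this angle, whatever the lens; pixels are square), "cx", "cy" (the principal point, pixels), "origin" and "rotation" of the camera in the world. Camera axes: x right, y down, z forward; pixel columns grow to the right and rows downward; lengths in m; the calibration is good to about 2 mm. A picture is of the moment at which its call begins. There is no depth.
- job.finish_job(): hands the job in; it is judged then, once.
The state is a dict: "time_s": time; "joints": joint angles; "qd": joint speeds; "effort": joint torques, N m; "tool_pos": TCP position; "orientation": TCP orientation; "force": force on the tool from outside, world axes, zero at the start; "torque": the same for the moment, N m; "opening": finger opening in m; "finger_force": force on a finger pad.
Only numpy, scipy, OpenCV 4.12 (cv2) and the standard library are available. Lean on these libraries where they do the work, as an engineer would, in place of code of your own. Each camera call takes 0.05 s, during which the arm holds its last target. There are 200 camera calls.

## Working session

There is one attempt and no reset: what is moved stays moved. The work goes in short steps, Python scripts to look and compute and a shell command to move; the robot and the scene stay as the last step left them, time stands still between calls to the robot, and variables do not carry over. Pictures are saved under pics/ and viewed, at most 10 in all, crops included, and the job is handed in when it is done.

```bash
mkdir -p pics
python3 - <<'E'
from workcell import env,camera,job
import cv2,json
for n in("top","side"):
    c=camera(n); cv2.imwrite(f"pics/{n}0.png",c["color"])
    print(n,c["fovy"],c["cx"],c["cy"],c["origin"],c["rotation"],c.keys())
print(env.state())
E
```

```text
top 54.95465242221109 324.07377832176473 235.99568253693207 [ 0.36626888 -0.12602333  1.33553103] [[ 0.01766864 -0.98426606  0.17580711]
 [-0.99984257 -0.0171063   0.00471377]
 [-0.00163219 -0.17586272 -0.98441335]] dict_keys(['color', 'fovy', 'cx', 'cy', 'origin', 'rotation'])
side 51.43691153151578 318.99696234433753 230.1986454675747 [0.33731454 0.78488645 0.66096861] [[-0.96356659 -0.14843294  0.22250191]
 [-0.26661854  0.46676732 -0.84323355]
 [ 0.02130701 -0.87183481 -0.48933637]] dict_keys(['color', 'fovy', 'cx', 'cy', 'origin', 'rotation'])
{'time_s': 0.1, 'joints': array([-1.20661297e+00,  3.00395165e-01,  1.52148655e+00, -1.37946865e-06,
        1.32068712e+00, -6.65966295e-02]), 'qd': array([ 0.00276187, -0.00088791, -0.00258282, -0.00049836, -0.00017879,
        0.00085228]), 'effort': array([ 3.01211767e-03, -5.32637501e+01, -3.53283441e+01,  7.09558139e-02,
        2.34638719e-02, -4.98896327e-05]), 'tool_pos': array([ 0.22959535, -0.49956344,  0.22196796]), 'orientation': array([[ 9.08640186e-01,  4.17579801e-01, -3.48951676e-04],
       [ 4.17579942e-01, -9.08639731e-01,  9.11683251e-04],
       [ 6.36291542e-05, -9.74107260e-04, -9.99999524e-01]]), 'force': array([ 0.148995  , -0.03169507,  0.22443762]), 'torque': array([ 0.06190612,  0.00967878, -0.0086538 ]), 'finger_force': 0.0, 'opening': 0.0940256524694041}
```

View pics/top0.png

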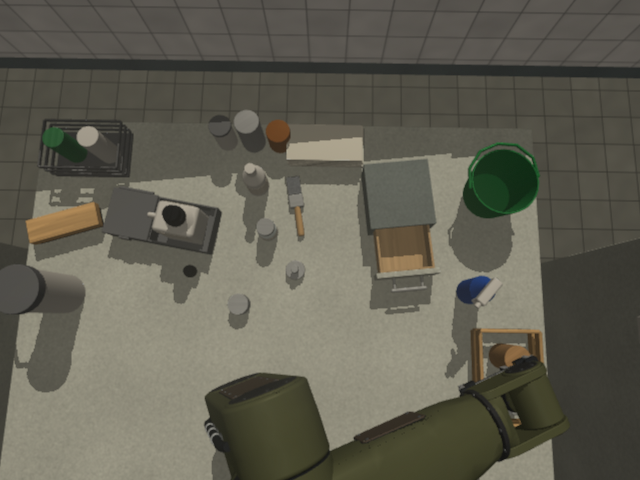

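View pics/side0.png

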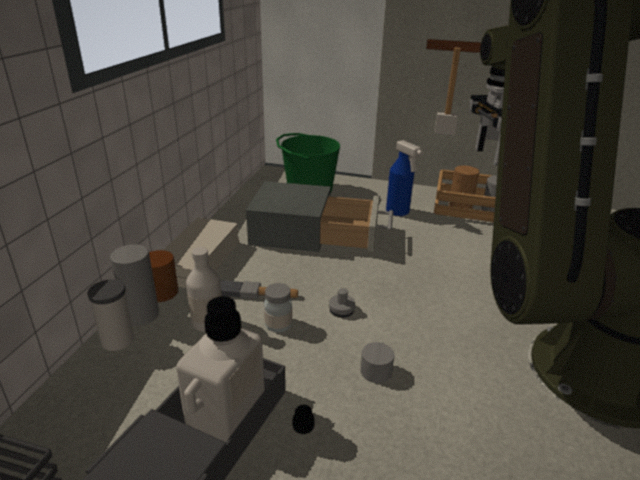

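Candidates, in top-picture pixels:
- **Holder:** knobbed dish at (295,271). Look-alikes are the tin without a knob (238,304) and the jar (266,230).
- **Cap:** large black cap on the jug at (174,215). Look-alikes are the small loose black cap (190,271) and the dark canister (220,127).

I choose the knobbed dish and the cap on the jug, and check both in one close composite.

Run:
```python
import cv2,numpy as np
t=cv2.imread("pics/top0.png");s=cv2.imread("pics/side0.png")
def crop(im,x,y,w,h,k):
    c=cv2.resize(im[y:y+h,x:x+w],None,fx=k,fy=k,interpolation=cv2.INTER_CUBIC)
    c=np.clip(255*(c/255.)**0.6,0,255).astype(np.uint8)
    for i in range(0,w,10): cv2.line(c,(i*k,0),(i*k,8 if i%50 else 16),(0,255,255),1)
    for j in range(0,h,10): cv2.line(c,(0,j*k),(8 if j%50 else 16,j*k),(0,255,255),1)
    cv2.putText(c,f"{x},{y} x{k}",(20,20),0,.4,(0,255,0),1);return c
A=crop(t,270,250,50,50,5)   #250x250 holder top
B=crop(t,350,150,100,150,4)[:, :] #400x600
D=crop(t,140,180,100,100,4) #400x400 
A2=crop(s,315,275,50,50,4)
D2=crop(s,180,280,100,100,2)
out=np.zeros((600,800,3),np.uint8)
out[:,:400]=B; out[:400,400:]=D; out[400:600,400:600]=A2; 
A=crop(t,270,250,50,50,4); out[400:600,600:800]=A
cv2.imwrite("pics/comp.png",out)
```

```text
(no output)
```

View pics/comp.png

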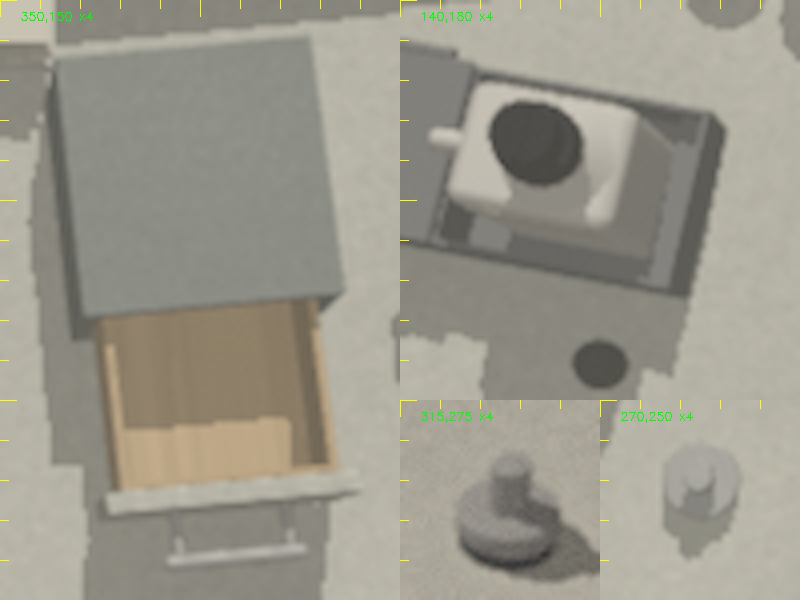

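The crops show a dish with an upright knob, dish centre near (295,270) in top and knob top near (343,290) in side, so the holder is right. The large cap sits on the jug at about (174,215) and the small one lies loose. Now I compute the poses.

```bash
cat > h.py <<'E'
import numpy as np,cv2
from scipy.optimize import least_squares,minimize
def K(c): return 240/np.tan(np.radians(c["fovy"])/2)
def proj(c,P):
    q=(np.atleast_2d(P)-np.array(c["origin"]))@np.array(c["rotation"])
    return np.c_[c["cx"]+K(c)*q[:,0]/q[:,2], c["cy"]+K(c)*q[:,1]/q[:,2]]
def ray(c,u,v,z):
    d=np.array(c["rotation"])@np.array([(u-c["cx"])/K(c),(v-c["cy"])/K(c),1]);o=np.array(c["origin"])
    return o+d*(z-o[2])/d[2]
a=np.linspace(0,2*np.pi,60)
def circ(r,z): return np.c_[r*np.cos(a),r*np.sin(a),np.full(60,z)]
def Rz(t): return np.array([[np.cos(t),-np.sin(t),0],[np.sin(t),np.cos(t),0],[0,0,1]])
def masks(c,parts,p,s=8):
    m=np.zeros((480,640),np.float32); M=np.zeros((480*4,640*4),np.uint8)
    for P in parts:
        h=cv2.convexHull(((proj(c,P+p)+.5)*4).astype(np.float32))
        cv2.fillPoly(M,[np.round(h*16).astype(np.int32)],255,shift=4)
    return cv2.resize(M,(640,480),interpolation=cv2.INTER_AREA)/255.
def fit(cm,parts,p0,z,names=("top","side")):
    # cm: name->(cam, target soft mask)
    def cost(p):
        return sum(np.abs(masks(cm[n][0],parts,np.array([p[0],p[1],z]))-cm[n][1]).sum() for n in names)
    r=minimize(cost,p0,method="Nelder-Mead",options=dict(xatol=1e-4,fatol=.1,initial_simplex=[p0,p0+np.array([.01,0]),p0+np.array([0,.01])]))
    return r.x,r.fun
E
python3 - <<'E'
from workcell import camera
from h import *
C={n:camera(n) for n in("top","side")}
cam={n:{k:C[n][k] for k in C[n] if k!="color"} for n in C}
import pickle; pickle.dump(cam,open("cam.pkl","wb"))
cap=[np.r_[circ(.026,0),circ(.026,.0235)],np.r_[circ(.021,.0235),circ(.021,.0475)]]
rois={"top":(155,195,195,232),"side":(198,285,248,345)}
cm={}
for n,(x0,y0,x1,y1) in rois.items():
    g=cv2.cvtColor(C[n]["color"],cv2.COLOR_BGR2GRAY); m=np.zeros((480,640))
    print(n,np.percentile(g[y0:y1,x0:x1],[2,20,50,90]))
    m[y0:y1,x0:x1]=g[y0:y1,x0:x1]<(45 if n=="top" else 30)
    l=cv2.connectedComponentsWithStats(m.astype(np.uint8)); k=1+np.argmax(l[2][1:,4]); m=(l[1]==k)*1.
    print(l[2][k]); cm[n]=(cam[n],m)
p0=ray(cam["top"],174,215,.2)[:2]
print("cap",fit(cm,cap,p0,.165),[fit(cm,cap,p0,.165,(n,)) for n in cm])
# holder
def f(p):
    h=np.array([p[0],p[1],0])
    return np.r_[proj(cam["side"],h+[0,0,.05])[0]-[342.9,290.2],proj(cam["top"],h+[0,0,.012])[0]-[295.1,270.3]]
r=least_squares(f,ray(cam["top"],295,270,0)[:2]);print("holder",r.x,r.fun)
# cabinet
U=lambda X,Y,x=350,y=150,k=4:(x+(X+.5)/k-.5,y+(Y+.5)/k-.5)
px=np.array([U(55,60),U(311,38),U(344,291),U(82,317),U(168,562),U(305,548)])
def g(p):
    x,y,t,o=p
    L=np.array([[.1,.09,.1],[.1,-.09,.1],[-.1,-.09,.1],[-.1,.09,.1],[-.1-o,.045,.062],[-.1-o,-.045,.062]])
    return (proj(cam["top"],L@Rz(t).T+[x,y,0])-px).ravel()
r=least_squares(g,[.5,-.3,0,.17]);print("cab",r.x,r.fun.round(1))
x,y,t,o=r.x;print("handle",Rz(t)@[-.1-o,0,.062]+[x,y,0])
for n,u,v,z in(("tin",238,303,.045),("jar",265,228,.085),("brush1",292,180,.02),("brush2",300,233,.02),("spray",480,290,.1),("smallcap",190,271,.03)):print(n,ray(cam["top"],u,v,z))
E
```

```text
top [ 32.  36. 108. 156.]
[163 206  22  20 355]
side [  0.    6.   53.  114.2]
[ 205  295   36   47 1303]
cap (array([0.61935552, 0.26454309]), np.float64(169.03921568627453)) [(array([0.61920016, 0.26622739]), np.float64(65.45490196078431)), (array([0.6190013, 0.2645775]), np.float64(104.85882352941177))]
holder [ 0.50060381 -0.03842946] [-0.11425151  0.0736595   0.09185526  0.13992283]
cab [ 0.71078913 -0.32566037  0.11069137  0.16086456] [-0.4 -3.  -0.6 -3.2  0.8  3.1  0.7  2.7  0.6 -0.2 -1.1  0.3]
handle [ 0.45152107 -0.3544769   0.062     ]
tin [0.40410651 0.11519556 0.045     ]
jar [0.60919607 0.0434901  0.085     ]
brush1 [ 0.76792367 -0.02181449  0.02      ]
brush2 [ 0.6088195  -0.04977864  0.02      ]
spray [ 0.4480947  -0.53778723  0.1       ]
smallcap [0.49196183 0.25871862 0.03      ]
```

Run:
```python
from h import *
import pickle; cam=pickle.load(open("cam.pkl","rb"))
U=lambda X,Y,x=350,y=150,k=4:(x+(X+.5)/k-.5,y+(Y+.5)/k-.5)
px=np.array([U(55,60),U(311,38),U(344,291),U(82,317),U(168,562),U(305,548)])
def g(p):
    x,y,t,o=p
    L=np.array([[.1,.09,.1],[.1,-.09,.1],[-.085,-.09,.1],[-.085,.09,.1],[-.135-o,.045,.062],[-.135-o,-.045,.062]])
    return (proj(cam["top"],L@Rz(t).T+[x,y,0])-px).ravel()
r=least_squares(g,[.5,-.3,0,.17]);print("cab",r.x,r.fun.round(1))
x,y,t,o=r.x;print("handle",Rz(t)@[-.135-o,0,.062]+[x,y,0],"dropspot",Rz(t)@[-.135-o+.11,0,0]+[x,y,0])
from workcell import env
R=np.array(env.state()["orientation"]);print("start yaw",np.arctan2(R[1,0],R[0,0]))
# caddy yaw from lid/wall long edges: crop D
U2=lambda X,Y:(140+(X-400+.5)/4-.5,180+(Y+.5)/4-.5)
a_=ray(cam["top"],*U2(475,65),.06);b=ray(cam["top"],*U2(722,115),.06);print("caddy edge",b-a_, np.degrees(np.arctan2(*(b-a_)[:2])))
```

```text
cab [ 0.70292073 -0.32646254  0.11149068  0.11795222] [-0.2 -0.3 -0.3 -0.5  0.4  0.6  0.4  0.1  0.7 -0.2 -1.   0.2]
handle [ 0.451539   -0.35460597  0.062     ] dropspot [ 0.56085605 -0.34236738  0.        ]
start yaw 0.4307836356064296
caddy edge [-0.03355243 -0.17835973  0.        ] -169.34621915788495
```

```bash
cat > go.py <<'E'
# prints tool-frame fractions from present pose to target: x y z [yaw]
import sys,numpy as np
from workcell import env
s=env.state();R=np.array(s["orientation"]);p=np.array(s["tool_pos"])
yaw=np.arctan2(R[1,0],R[0,0]);T=list(map(float,sys.argv[1:]))
print("t",round(s["time_s"],2),"pos",p.round(4),"yaw",round(yaw,4),"z",R[:,2].round(4),"j",np.round(s["joints"],2),"F",np.round(s["force"],1),"open",round(s["opening"],4),"ff",round(float(s["finger_force"]),1))
if T:
    print("frac",(R.T@(np.array(T[:3])-p)/.2).round(4),"rz",round(-(T[3]-yaw)/.5,4) if len(T)>3 else "")
E
python3 -m crank '[[1,0.2,-0.13,0,0,0,0.1],[1,0.4,-0.27,0,0,0,0.25],[1,0.6,-0.4,0,0,0,0.4],[1,0.8,-0.55,0,0,0,0.55],[1,0.9,-0.64,0,0,0,0.64],[1,0.9,-0.64,0,0,0,0.64],[1,0.9,-0.64,0,0,0,0.64]]' && python3 go.py 0.5006 -0.0384 0.12 0.1115
```

```text
time_s: 0.78
tool_pos: [0.3409, -0.306, 0.2227]
orientation: [[0.993, 0.114, 0.0], [0.114, -0.993, -0.0], [0.0, 0.0, -1.0]]
force: [-0.6, -0.4, 0.7]
opening: 0.094
finger_force: 0.0
t 0.78 pos [ 0.3409 -0.306   0.2227] yaw 0.1141 z [ 4.e-04 -0.e+00 -1.e+00] j [-0.81  0.09  1.77  0.    1.28  0.64] F [-0.6 -0.4  0.7] open 0.094 ff 0.0
frac [ 0.9454 -1.2384  0.5137] rz 0.0052
```

```bash
python3 -m crank '[[1,0.13,-0.15,0,0,0,0],[1,0.27,-0.3,0,0,0,0],[1,0.4,-0.45,0.05,0,0,0],[1,0.52,-0.6,0.1,0,0,0],[1,0.65,-0.75,0.15,0,0,0],[1,0.8,-0.9,0.2,0,0,0],[1,0.9,-1,0.2,0,0,0],[1,0.9,-1,0.2,0,0,0],[1,0.9,-1,0.2,0,0,0]]' && python3 go.py 0.5006 -0.0384 0.08 0.1115
```

```text
time_s: 1.53
tool_pos: [0.497, -0.0895, 0.1819]
orientation: [[0.994, 0.113, -0.001], [0.113, -0.994, 0.0], [-0.001, -0.0, -1.0]]
force: [-0.8, 0.0, 0.1]
opening: 0.0938
finger_force: 0.0
t 1.53 pos [ 0.497  -0.0895  0.1819] yaw 0.1128 z [-1.e-03  1.e-04 -1.e+00] j [-0.25  0.24  1.7  -0.    1.21  1.21] F [-0.8  0.   0.1] open 0.0938 ff 0.0
frac [ 0.0474 -0.2516  0.5095] rz 0.0026
```

```bash
python3 -m crank '[[1,0.05,-0.15,0.1,0,0,0],[1,0.05,-0.25,0.25,0,0,0],[1,0.05,-0.25,0.4,0,0,0],[1,0.05,-0.25,0.51,0,0,0],[1,0.05,-0.25,0.51,0,0,0]]'
python3 - <<'E'
from workcell import camera
import cv2,numpy as np
c=camera("side")["color"][230:350,270:430]
c=cv2.resize(c,None,fx=4,fy=4,interpolation=cv2.INTER_CUBIC)
cv2.imwrite("pics/a.png",(255*(c/255.)**.6).astype(np.uint8))
E
python3 go.py 0.5006 -0.0384 0.043 0.1115
```

```text
time_s: 1.95
tool_pos: [0.4986, -0.0398, 0.0768]
orientation: [[0.994, 0.11, -0.006], [0.11, -0.994, 0.001], [-0.006, -0.001, -1.0]]
force: [-0.3, 0.8, -0.2]
opening: 0.094
finger_force: 0.0
t 2.0 pos [ 0.4998 -0.04    0.0793] yaw 0.1095 z [-3.5e-03  4.0e-04 -1.0e+00] j [-0.15  0.37  1.8  -0.    0.98  1.31] F [0.2 0.2 0.8] open 0.0943 ff 0.0
frac [ 0.0054 -0.0075  0.1815] rz -0.004
```

View pics/a.png

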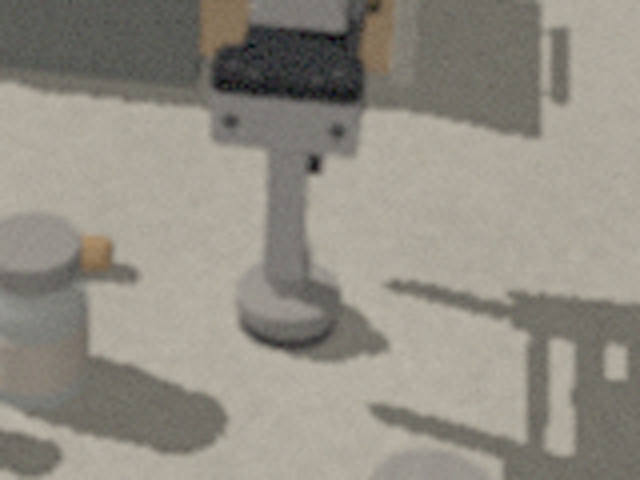

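The near finger is in line with the knob, with the dish at crop (290,305), so the alignment is good. Going down and gripping.

```bash
python3 -m crank '[[1,0.005,-0.007,0.08,0,0,0],[1,0.005,-0.007,0.16,0,0,0],[1,0.005,-0.007,0.18,0,0,0],[-0.3,0.005,-0.007,0.18,0,0,0],[-0.6,0.005,-0.007,0.18,0,0,0],[-0.8,0.005,-0.007,0.18,0,0,0],[-1,0.005,-0.007,0.18,0,0,0],[-1,0.005,-0.007,0.18,0,0,0],[-1,0.005,-0.007,0.18,0,0,0],[-1,0.005,-0.007,0.18,0,0,0],[-1,0.005,-0.007,0.18,0,0,0]]' 20
```

```text
time_s: 2.92
tool_pos: [0.5018, -0.0373, 0.0445]
orientation: [[0.994, 0.111, 0.0], [0.111, -0.994, -0.0], [0.0, 0.0, -1.0]]
force: [1.0, -0.5, 0.4]
opening: 0.0446
finger_force: 0.0
```

```bash
python3 -m crank '[[-1,0,0,0,0,0,0],[-1,0,0,0,0,0,0],[-1,0,0,0,0,0,0],[-1,0,0,0,0,0,0],[-1,0,0,0,0,0,0],[-1,0,0,0,0,0,0],[-1,0,0,0,0,0,0],[-1,0,0,0,0,0,0]]' 20
```

```text
time_s: 3.58
tool_pos: [0.5018, -0.0373, 0.0444]
orientation: [[0.994, 0.111, -0.0], [0.111, -0.994, 0.0], [-0.0, -0.0, -1.0]]
force: [0.6, 0.5, -0.1]
opening: 0.0219
finger_force: 20.0
```

```bash
python3 -m crank '[[-1,0,0,-0.1,0,0,0],[-1,0,0,-0.25,0,0,0],[-1,0,0,-0.4,0,0,0],[-1,0,0,-0.55,0,0,0],[-1,0,0.1,-0.68,0,0,0],[-1,0.02,0.25,-0.7,0,0,0],[-1,0.03,0.4,-0.7,0,0,0],[-1,0.05,0.55,-0.7,0,0,0],[-1,0.08,0.7,-0.7,0,0,0],[-1,0.1,0.85,-0.7,0,0,0],[-1,0.1,0.95,-0.7,0,0,0],[-1,0.1,1,-0.7,0,0,0],[-1,0.1,1,-0.7,0,0,0]]' && python3 go.py 0.5609 -0.3424 0.12 0.1115
```

```text
time_s: 4.67
tool_pos: [0.5435, -0.2352, 0.1838]
orientation: [[0.994, 0.109, -0.001], [0.109, -0.994, 0.0], [-0.001, -0.0, -1.0]]
force: [-0.1, 0.2, -0.8]
opening: 0.0216
finger_force: 20.0
t 4.67 pos [ 0.5435 -0.2352  0.1838] yaw 0.1089 z [-8.e-04  2.e-04 -1.e+00] j [-0.47  0.43  1.44 -0.    1.27  0.99] F [-0.1  0.2 -0.8] open 0.0216 ff 20.0
frac [0.0285 0.5422 0.3191] rz -0.0053
```

```bash
python3 -m crank '[[-1,0.01,0.15,0,0,0,0],[-1,0.02,0.3,0,0,0,0],[-1,0.03,0.45,0,0,0,0],[-1,0.03,0.54,0,0,0,0],[-1,0.03,0.54,0.1,0,0,0],[-1,0.03,0.54,0.22,0,0,0],[-1,0.03,0.54,0.32,0,0,0],[-1,0.03,0.54,0.32,0,0,0],[-1,0.03,0.54,0.32,0,0,0]]' && python3 go.py 0.5609 -0.3424 0.068 0.1115
```

```text
time_s: 5.42
tool_pos: [0.5617, -0.3392, 0.1203]
orientation: [[0.994, 0.111, -0.001], [0.112, -0.994, 0.001], [-0.001, -0.001, -1.0]]
force: [0.0, 0.1, -0.7]
opening: 0.0217
finger_force: 20.0
t 5.42 pos [ 0.5617 -0.3392  0.1203] yaw 0.1117 z [-0.0013  0.0011 -1.    ] j [-0.6   0.63  1.29  0.    1.22  0.86] F [ 0.   0.1 -0.7] open 0.0217 ff 20.0
frac [-0.0056  0.0157  0.2613] rz 0.0005
```

```bash
python3 -m crank '[[-1,0,0.01,0.08,0,0,0],[-1,0,0.01,0.16,0,0,0],[-1,0,0.01,0.22,0,0,0],[-1,0,0.01,0.25,0,0,0],[-1,0,0.01,0.26,0,0,0],[-1,0,0.01,0.263,0,0,0],[-1,0,0.01,0.266,0,0,0],[-1,0,0.01,0.266,0,0,0]]' && python3 go.py 0.5609 -0.3424 0.0664
```

```text
time_s: 6.08
tool_pos: [0.5622, -0.3427, 0.0681]
orientation: [[0.994, 0.111, 0.001], [0.111, -0.994, -0.001], [0.001, 0.001, -1.0]]
force: [0.0, 0.1, -1.3]
opening: 0.0214
finger_force: 20.0
t 6.08 pos [ 0.5622 -0.3427  0.0681] yaw 0.1108 z [ 1.e-03 -7.e-04 -1.e+00] j [-0.6   0.69  1.32 -0.    1.13  0.86] F [ 0.   0.1 -1.3] open 0.0214 ff 20.0
frac [-0.0066 -0.0022  0.0085] rz
```

```bash
python3 -m crank '[[-1,0,0,0.004,0,0,0],[-1,0,0,0.008,0,0,0],[-1,0,0,0.01,0,0,0],[-1,0,0,0.01,0,0,0],[-1,0,0,0.01,0,0,0]]'
```

```text
time_s: 6.5
tool_pos: [0.5624, -0.3427, 0.0664]
orientation: [[0.994, 0.111, 0.001], [0.111, -0.994, -0.001], [0.001, 0.001, -1.0]]
force: [-0.5, 2.1, 6.1]
opening: 0.0215
finger_force: 20.0
```

Touchdown felt (+6 N). Releasing and rising.

```bash
python3 -m crank '[[-0.3,0,0,-0.003,0,0,0],[0,0,0,-0.003,0,0,0],[0,0,0,-0.003,0,0,0],[0,0,0,-0.003,0,0,0],[0,0,0,-0.003,0,0,0],[0,0,0,-0.003,0,0,0],[0,0,0,-0.05,0,0,0],[0,0,0,-0.15,0,0,0],[0,0,0,-0.3,0,0,0],[0,0,0,-0.45,0,0,0],[0,-0.1,0,-0.55,0,0,0],[0,-0.3,0,-0.55,0,0,0],[0,-0.5,0,-0.55,0,0,0],[0,-0.7,0,-0.55,0,0,0],[-0.5,-0.85,0,-0.55,0,0,0],[-1,-0.9,0,-0.55,0,0,0],[-1,-0.9,0,-0.55,0,0,0]]' && python3 go.py 0.425 -0.3576 0.09 0.1115
python3 - <<'E'
from workcell import camera
import cv2,numpy as np
c=camera("top")["color"][140:320,340:460]
d=camera("side")["color"][170:270,230:410]
f=lambda c,k:(255*(cv2.resize(c,None,fx=k,fy=k,interpolation=cv2.INTER_CUBIC)/255.)**.6).astype(np.uint8)
o=np.zeros((540,800,3),np.uint8);o[:,:360]=f(c,3);e=f(d,2);o[:200,360:720]=e
cv2.imwrite("pics/b.png",o)
E
```

```text
time_s: 7.92
tool_pos: [0.3817, -0.363, 0.1764]
orientation: [[0.994, 0.108, 0.001], [0.108, -0.994, -0.001], [0.001, 0.001, -1.0]]
force: [0.0, 0.4, 1.1]
opening: 0.0301
finger_force: 0.0
t 7.92 pos [ 0.3817 -0.363   0.1764] yaw 0.1086 z [ 8.e-04 -1.e-03 -1.e+00] j [-0.83  0.29  1.64 -0.    1.21  0.63] F [0.  0.4 1.1] open 0.0301 ff 0.0
frac [ 0.2178 -0.0037  0.4321] rz -0.0057
```

View pics/b.png

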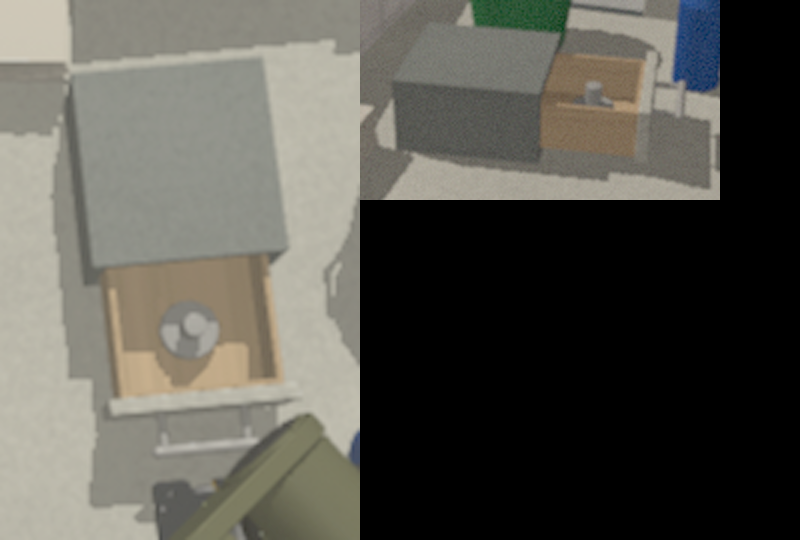

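The holder stands upright in the tray at crop (190,328). I now lower the closed fingers in front of the handle and push.

```bash
python3 -m crank '[[-1,0,0,0.1,0,0,0],[-1,0,0,0.25,0,0,0],[-1,0,0,0.4,0,0,0],[-1,0,0,0.52,0,0,0],[-1,0,0,0.57,0,0,0],[-1,0.05,0,0.57,0,0,0],[-1,0.12,0,0.57,0,0,0],[-1,0.19,0,0.57,0,0,0],[-1,0.24,0,0.57,0,0,0],[-1,0.28,0,0.57,0,0,0],[-1,0.31,0,0.57,0,0,0],[-1,0.34,0,0.57,0,0,0]]' 20 && python3 go.py
```

```text
time_s: 9.02
tool_pos: [0.4514, -0.3548, 0.0618]
orientation: [[0.994, 0.111, 0.0], [0.111, -0.994, -0.0], [0.0, 0.0, -1.0]]
force: [-1.4, -0.6, 1.7]
opening: 0.0007
finger_force: 0.7
t 9.02 pos [ 0.4514 -0.3548  0.0618] yaw 0.1111 z [ 3.e-04 -4.e-04 -1.e+00] j [-0.73  0.53  1.6  -0.    1.01  0.73] F [-1.4 -0.6  1.7] open 0.0007 ff 0.7
```

```bash
python3 -m crank '[[-1,0.02,0,0,0,0,0],[-1,0.05,0,0,0,0,0],[-1,0.09,0,0,0,0,0],[-1,0.13,0,0,0,0,0],[-1,0.17,0,0,0,0,0],[-1,0.21,0,0,0,0,0],[-1,0.25,0,0,0,0,0],[-1,0.29,0,0,0,0,0],[-1,0.33,0,0,0,0,0],[-1,0.37,0,0,0,0,0],[-1,0.41,0,0,0,0,0],[-1,0.44,0,0,0,0,0],[-1,0.46,0,0,0,0,0],[-1,0.47,0,0,0,0,0],[-1,0.48,0,0,0,0,0]]' && python3 go.py
```

```text
time_s: 10.27
tool_pos: [0.5461, -0.3441, 0.0611]
orientation: [[0.994, 0.111, -0.0], [0.111, -0.994, 0.0], [-0.0, -0.0, -1.0]]
force: [-1.7, 1.9, 0.8]
opening: 0.0003
finger_force: 0.6
t 10.27 pos [ 0.5461 -0.3441  0.0611] yaw 0.1109 z [-3.e-04  3.e-04 -1.e+00] j [-0.62  0.67  1.37  0.    1.1   0.84] F [-1.7  1.9  0.8] open 0.0003 ff 0.6
```

```bash
python3 -m crank '[[-1,0.01,0,0,0,0,0],[-1,0.02,0,0,0,0,0],[-1,0.03,0,0,0,0,0],[-1,0.038,0,0,0,0,0],[-1,0.044,0,0,0,0,0],[-1,0.044,0,0,0,0,0]]' && python3 go.py
```

```text
time_s: 10.77
tool_pos: [0.5525, -0.3435, 0.0611]
orientation: [[0.994, 0.11, -0.006], [0.11, -0.994, 0.001], [-0.006, -0.002, -1.0]]
force: [-20.3, 1.8, 9.3]
opening: 0.0002
finger_force: 10.0
t 10.77 pos [ 0.5525 -0.3435  0.0611] yaw 0.1104 z [-0.0058  0.0013 -1.    ] j [-0.61  0.68  1.35 -0.    1.12  0.85] F [-20.3   1.8   9.3] open 0.0002 ff 10.0
```

```bash
python3 -m crank '[[-1,-0.08,0,0,0,0,0],[-1,-0.2,0,0,0,0,0],[-1,-0.3,0,0,0,0,0],[-0.5,-0.3,0,-0.15,0,0,0],[0,-0.3,0,-0.3,0,0,0],[0.3,-0.3,0,-0.5,0,0,0],[0.3,-0.3,0,-0.7,0,0,0],[0.3,-0.3,-0.15,-0.9,0,0,0],[0.3,-0.3,-0.3,-1,0,0,0],[0.3,-0.3,-0.5,-1,0,0,0],[0.3,-0.3,-0.7,-1,0,0,0],[0.3,-0.3,-0.9,-1,0,0,0],[0.3,-0.3,-1,-1,0,0,0],[0.3,-0.3,-1,-1,0,0,0]]' && python3 go.py 0.6193 0.2648 0.29 0.1115
python3 - <<'E'
from workcell import camera
import cv2,numpy as np
c=camera("top")["color"][140:320,340:460]
d=camera("side")["color"][170:270,230:410]
f=lambda c,k:(255*(cv2.resize(c,None,fx=k,fy=k,interpolation=cv2.INTER_CUBIC)/255.)**.6).astype(np.uint8)
o=np.zeros((540,800,3),np.uint8);o[:,:360]=f(c,3);e=f(d,2);o[:200,360:720]=e
cv2.imwrite("pics/c.png",o)
E
```

```text
time_s: 11.93
tool_pos: [0.4729, -0.148, 0.2621]
orientation: [[0.994, 0.114, 0.002], [0.114, -0.994, -0.0], [0.002, 0.0, -1.0]]
force: [0.3, -0.3, -0.4]
opening: 0.061
finger_force: 0.0
t 11.93 pos [ 0.4729 -0.148   0.2621] yaw 0.114 z [ 0.0017 -0.     -1.    ] j [-0.38  0.15  1.61  0.    1.38  1.08] F [ 0.3 -0.3 -0.4] open 0.061 ff 0.0
frac [ 0.9622 -1.9671 -0.1384] rz 0.0049
```

View pics/c.png

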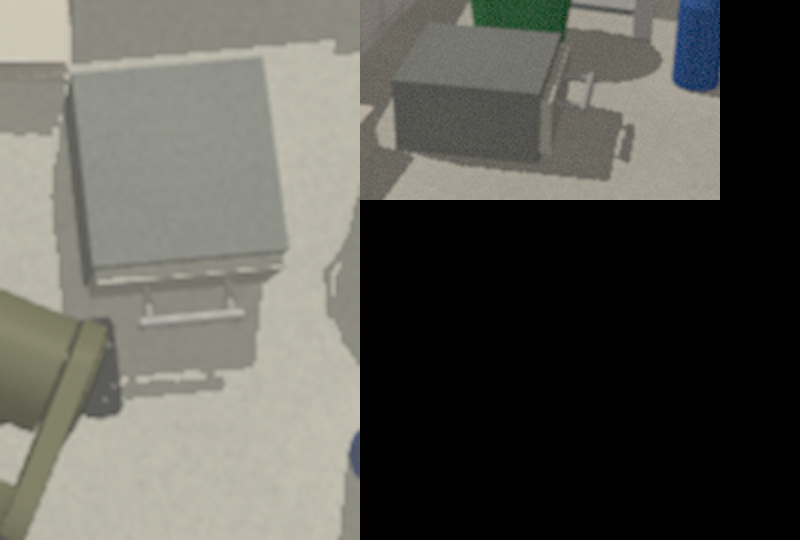

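The drawer looks fully shut, with the panel flush to the cabinet. I check the opening numerically while moving to the cap.

```bash
python3 -m crank '[[0.9,0.06,-0.12,-0.05,0,0,0],[0.9,0.13,-0.26,-0.1,0,0,0],[0.9,0.2,-0.4,-0.14,0,0,0],[0.9,0.27,-0.55,-0.14,0,0,0],[0.9,0.34,-0.7,-0.14,0,0,0],[0.9,0.41,-0.84,-0.14,0,0,0],[0.9,0.48,-0.98,-0.14,0,0,0],[0.9,0.48,-0.98,-0.14,0,0,0]]' && python3 go.py 0.6193 0.2648 0.29 0.1115
python3 - <<'E'
from h import *
import pickle;cam=pickle.load(open("cam.pkl","rb"))
t=.1115;c=np.array([.7029,-.3265,0])
for X,Y in((145,322),(243,312)):
    p=ray(cam["top"],340+(X+.5)/3-.5,140+(Y+.5)/3-.5,.062);print(Rz(-t)@(p-c))
E
```

```text
time_s: 12.7
tool_pos: [0.5482, 0.0571, 0.2886]
orientation: [[0.994, 0.113, -0.0], [0.113, -0.994, 0.001], [-0.0, -0.001, -1.0]]
force: [-0.4, -1.3, -0.1]
opening: 0.0892
finger_force: 0.0
t 12.7 pos [0.5482 0.0571 0.2886] yaw 0.1128 z [-4.e-04  7.e-04 -1.e+00] j [0.04 0.26 1.42 0.   1.46 1.49] F [-0.4 -1.3 -0.1] open 0.0892 ff 0.0
frac [ 0.47   -0.992  -0.0065] rz 0.0026
[-0.13335416  0.04274721  0.062     ]
[-0.13256879 -0.04921307  0.062     ]
```

```bash
python3 -m crank '[[0.9,0.06,-0.12,0,0,0,0],[0.9,0.13,-0.26,0,0,0,0],[0.9,0.2,-0.4,0,0,0,0],[0.9,0.27,-0.55,0,0,0,0],[0.9,0.34,-0.7,0,0,0,0],[0.9,0.41,-0.86,0,0,0,0],[0.9,0.47,-0.99,0,0,0,0],[0.9,0.47,-0.99,0,0,0,0],[0.9,0.47,-0.99,0,0,0,0]]' && python3 go.py 0.6193 0.2648 0.245 0.1115
```

```text
time_s: 13.45
tool_pos: [0.6191, 0.2612, 0.2879]
orientation: [[0.994, 0.111, -0.001], [0.111, -0.994, -0.001], [-0.001, 0.001, -1.0]]
force: [0.3, -0.7, -0.3]
opening: 0.089
finger_force: 0.0
t 13.45 pos [0.6191 0.2612 0.2879] yaw 0.1112 z [-1.2e-03 -7.0e-04 -1.0e+00] j [ 0.34  0.56  1.01 -0.    1.57  1.8 ] F [ 0.3 -0.7 -0.3] open 0.089 ff 0.0
frac [ 0.0033 -0.0181  0.2146] rz -0.0007
```

```bash
python3 -m crank '[[0.9,0,-0.018,0.05,0,0,0],[0.9,0,-0.018,0.13,0,0,0],[0.9,0,-0.018,0.2,0,0,0],[0.9,0,-0.018,0.2,0,0,0],[0.9,0,-0.018,0.2,0,0,0]]' && python3 go.py 0.6193 0.2648 0.208 0.1115
python3 - <<'E'
from workcell import camera
import cv2,numpy as np
c=camera("top")["color"][170:260,120:220]
d=camera("side")["color"][240:370,160:300]
f=lambda c,k:(255*(cv2.resize(c,None,fx=k,fy=k,interpolation=cv2.INTER_CUBIC)/255.)**.5).astype(np.uint8)
o=np.zeros((520,800,3),np.uint8);o[:520,:560]=f(d,4);e=f(c,2);o[:180,580:780]=e
cv2.imwrite("pics/d.png",o)
E
```

```text
time_s: 13.87
tool_pos: [0.6179, 0.2637, 0.2489]
orientation: [[0.994, 0.109, -0.001], [0.109, -0.994, -0.0], [-0.001, 0.0, -1.0]]
force: [-0.4, -0.1, 1.1]
opening: 0.0895
finger_force: 0.0
t 13.87 pos [0.6179 0.2637 0.2489] yaw 0.1093 z [-1.e-03 -4.e-04 -1.e+00] j [ 0.35  0.57  1.08 -0.    1.49  1.81] F [-0.4 -0.1  1.1] open 0.0895 ff 0.0
frac [ 0.0075 -0.0048  0.2044] rz -0.0043
```

View pics/d.png

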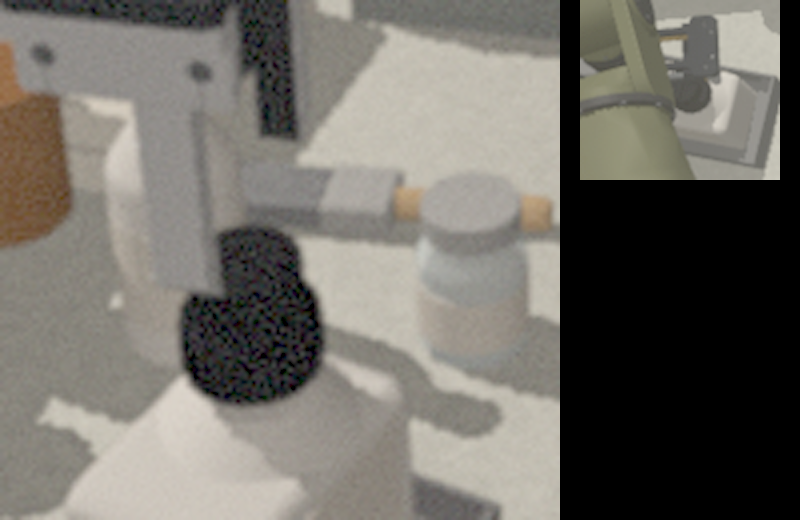

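Run:
```python
from h import *
import pickle;c=pickle.load(open("cam.pkl","rb"))["side"]
yt=np.array([.109,-.994,0]);xt=np.array([.994,.109,0]);p=np.array([.6179,.2637,.2489])
for s in(-.008,0,.008):
  for d in(.0447,.0595): print(s,d,((proj(c,p-yt*d+xt*s-[0,0,.017])[0]-[160,240])*4).round())
cap=np.array([.6193,.2648,.165])
for h,r in((0,.026),(.0235,.026),(.0475,.021)):
  q=(proj(c,circ(r,h)+cap)-[160,240])*4;print(h,q.min(0).round(),q.max(0).round())
```

```text
-0.008 0.0447 [222. 291.]
-0.008 0.0595 [206. 319.]
0 0.0447 [199. 288.]
0 0.0595 [183. 316.]
0.008 0.0447 [176. 285.]
0.008 0.0595 [160. 313.]
0 [180. 312.] [322. 404.]
0.0235 [174. 263.] [318. 354.]
0.0475 [182. 220.] [300. 292.]
```

```bash
python3 -m crank '[[0.9,0.003,-0.005,0.06,0,0,0],[0.9,0.003,-0.005,0.12,0,0,0],[0.9,0.003,-0.005,0.17,0,0,0],[0.9,0.003,-0.005,0.2,0,0,0],[0.9,0.003,-0.005,0.205,0,0,0],[0.3,0.003,-0.005,0.205,0,0,0],[0.1,0.003,-0.005,0.205,0,0,0],[0,0.003,-0.005,0.205,0,0,0],[0,0.003,-0.005,0.205,0,0,0],[0,0.003,-0.005,0.205,0,0,0],[0,0.003,-0.005,0.205,0,0,0]]' 50 && python3 go.py 0.6182 0.2648 0.208
```

```text
time_s: 14.88
tool_pos: [0.6184, 0.2661, 0.2085]
orientation: [[0.994, 0.111, 0.0], [0.111, -0.994, 0.0], [0.0, -0.0, -1.0]]
force: [0.1, -0.5, 0.1]
opening: 0.0532
finger_force: 0.0
t 14.88 pos [0.6184 0.2661 0.2085] yaw 0.1108 z [ 3.e-04  1.e-04 -1.e+00] j [0.35 0.59 1.14 0.   1.41 1.81] F [ 0.1 -0.5  0.1] open 0.0532 ff 0.0
frac [-0.0018  0.0062  0.0023] rz
```

Now closing on the cap.

```bash
python3 -m crank '[[-0.3,0,0.003,0,0,0,0],[-0.3,0,0.003,0,0,0,0],[-1,0,0.003,0,0,0,0],[-1,0,0.003,0,0,0,0],[-1,0,0.003,0,0,0,0],[-1,0,0.003,0,0,0,0],[-1,0,0.003,0,0,0,0],[-1,0,0.003,0,0,0,0]]' 50 && python3 go.py
```

```text
time_s: 15.55
tool_pos: [0.6185, 0.2655, 0.2084]
orientation: [[0.994, 0.111, 0.0], [0.111, -0.994, 0.0], [0.0, -0.0, -1.0]]
force: [-0.7, 1.3, 2.5]
opening: 0.0411
finger_force: 50.0
t 15.55 pos [0.6185 0.2655 0.2084] yaw 0.1109 z [ 3.e-04  2.e-04 -1.e+00] j [0.35 0.59 1.14 0.   1.41 1.81] F [-0.7  1.3  2.5] open 0.0411 ff 50.0
```

```bash
python3 -m crank '[[-1,0,0,0.007,0,0,0],[-1,0,0,0.014,0,0,0],[-1,0,0,0.02,0,0,0],[-1,0,0,0.025,0,0,0],[-1,0,0,0.025,0,0,0],[-1,0,0,0.025,0,0,0]]' && python3 go.py
```

```text
time_s: 16.05
tool_pos: [0.6186, 0.2655, 0.2041]
orientation: [[0.994, 0.111, 0.001], [0.111, -0.994, 0.0], [0.001, -0.0, -1.0]]
force: [-2.2, 0.8, 7.0]
opening: 0.0413
finger_force: 50.0
t 16.05 pos [0.6186 0.2655 0.2041] yaw 0.1108 z [ 1.e-03  4.e-04 -1.e+00] j [0.35 0.59 1.14 0.   1.4  1.81] F [-2.2  0.8  7. ] open 0.0413 ff 50.0
```

```bash
python3 -m crank '[[-1,0,0,0.004,0,0,0],[-1,0,0,0.004,0,0,-0.07],[-1,0,0,0.004,0,0,-0.15],[-1,0,0,0.004,0,0,-0.25],[-1,0,0,0.004,0,0,-0.35],[-1,0,0,0.004,0,0,-0.45],[-1,0,0,0.004,0,0,-0.55],[-1,0,0,0.004,0,0,-0.65],[-1,0,0,0.004,0,0,-0.75],[-1,0,0,0.004,0,0,-0.84],[-1,0,0,0.004,0,0,-0.84]]' && python3 go.py
```

```text
time_s: 16.97
tool_pos: [0.6189, 0.2656, 0.2036]
orientation: [[0.861, 0.509, 0.002], [0.509, -0.861, 0.001], [0.002, 0.001, -1.0]]
force: [-0.4, 1.5, 8.3]
opening: 0.041
finger_force: 50.0
t 16.97 pos [0.6189 0.2656 0.2036] yaw 0.5337 z [ 2.2e-03  7.0e-04 -1.0e+00] j [ 0.35  0.59  1.14 -0.    1.4   1.39] F [-0.4  1.5  8.3] open 0.041 ff 50.0
```

```bash
python3 -m crank '[[-1,0,0,0,0,0,-0.08],[-1,0,0,0,0,0,-0.18],[-1,0,0,0,0,0,-0.28],[-1,0,0,0,0,0,-0.38],[-1,0,0,0,0,0,-0.48],[-1,0,0,0,0,0,-0.58],[-1,0,0,0,0,0,-0.68],[-1,0,0,0,0,0,-0.78],[-1,0,0,0,0,0,-0.84],[-1,0,0,0,0,0,-0.84]]' && python3 go.py
```

```text
time_s: 17.8
tool_pos: [0.6189, 0.2656, 0.2036]
orientation: [[0.579, 0.815, 0.002], [0.815, -0.579, 0.001], [0.002, 0.001, -1.0]]
force: [0.3, 0.6, 7.5]
opening: 0.0412
finger_force: 50.0
t 17.8 pos [0.6189 0.2656 0.2036] yaw 0.9529 z [ 2.3e-03  8.0e-04 -1.0e+00] j [ 0.35  0.59  1.14 -0.    1.4   0.97] F [0.3 0.6 7.5] open 0.0412 ff 50.0
```

```bash
python3 -m crank '[[-1,0,0,0,0,0,-0.08],[-1,0,0,0,0,0,-0.18],[-1,0,0,0,0,0,-0.28],[-1,0,0,0,0,0,-0.38],[-1,0,0,0,0,0,-0.48],[-1,0,0,0,0,0,-0.58],[-1,0,0,0,0,0,-0.68],[-1,0,0,0,0,0,-0.78],[-1,0,0,0,0,0,-0.84],[-1,0,0,0,0,0,-0.84]]' && python3 go.py && python3 -c "
from workcell import env
print(env.state()['torque'])"
```

```text
time_s: 18.63
tool_pos: [0.6186, 0.2661, 0.2035]
orientation: [[0.196, 0.981, 0.002], [0.981, -0.196, 0.002], [0.002, 0.001, -1.0]]
force: [-1.7, 4.2, 8.7]
opening: 0.041
finger_force: 50.0
t 18.63 pos [0.6186 0.2661 0.2035] yaw 1.3732 z [ 0.0016  0.0015 -1.    ] j [0.35 0.59 1.14 0.   1.4  0.55] F [-1.7  4.2  8.7] open 0.041 ff 50.0
[ 0.72922336  0.33701538 -0.02134333]
```

```bash
python3 -m crank '[[-1,0,0,-0.01,0,0,0],[-1,0,0,-0.02,0,0,0],[-1,0,0,-0.03,0,0,0],[-1,0,0,-0.04,0,0,0],[-1,0,0,-0.05,0,0,0],[-1,0,0,-0.05,0,0,0]]' && python3 go.py
```

```text
time_s: 19.13
tool_pos: [0.6182, 0.2653, 0.2122]
orientation: [[0.199, 0.98, -0.001], [0.98, -0.199, -0.001], [-0.001, -0.001, -1.0]]
force: [-2.7, 1.6, 2.3]
opening: 0.0413
finger_force: 50.0
t 19.13 pos [0.6182 0.2653 0.2122] yaw 1.3707 z [-1.2e-03 -5.0e-04 -1.0e+00] j [ 0.35  0.59  1.13 -0.    1.42  0.55] F [-2.7  1.6  2.3] open 0.0413 ff 50.0
```

```bash
python3 -m crank '[[-1,0,0,-0.03,0,0,0],[-1,0,0,-0.06,0,0,0],[-1,0,0,-0.1,0,0,0],[-1,0,0,-0.15,0,0,0],[-1,0,0,-0.2,0,0,0],[-1,0,0,-0.26,0,0,0],[-1,0,0,-0.32,0,0,0],[-1,0,0,-0.38,0,0,0],[-1,0,0,-0.43,0,0,0],[-1,0,0,-0.46,0,0,0],[-1,0,0,-0.48,0,0,0],[-1,0,0,-0.48,0,0,0],[-1,0,0,-0.48,0,0,0],[-1,0,0,-0.48,0,0,0]]' && python3 go.py 0.6185 0.2655 0.308
python3 - <<'E'
from workcell import camera
import cv2,numpy as np
c=camera("top")["color"][150:290,90:290]
d=camera("side")["color"][200:370,150:300]
f=lambda c,k:(255*(cv2.resize(c,None,fx=k,fy=k,interpolation=cv2.INTER_CUBIC)/255.)**.5).astype(np.uint8)
o=np.zeros((510,800,3),np.uint8);o[:510,:450]=f(d,3);e=f(c,1);o[:140,500:700]=e
cv2.imwrite("pics/e.png",o)
E
```

```text
time_s: 20.3
tool_pos: [0.6183, 0.2654, 0.3077]
orientation: [[0.199, 0.98, -0.001], [0.98, -0.199, -0.0], [-0.001, -0.001, -1.0]]
force: [-0.0, 0.3, -0.6]
opening: 0.0412
finger_force: 50.0
t 20.3 pos [0.6183 0.2654 0.3077] yaw 1.3708 z [-1.e-03 -4.e-04 -1.e+00] j [ 0.35  0.55  0.97 -0.    1.62  0.55] F [-0.   0.3 -0.6] open 0.0412 ff 50.0
frac [ 0.0006  0.0007 -0.0015] rz
```

View pics/e.png

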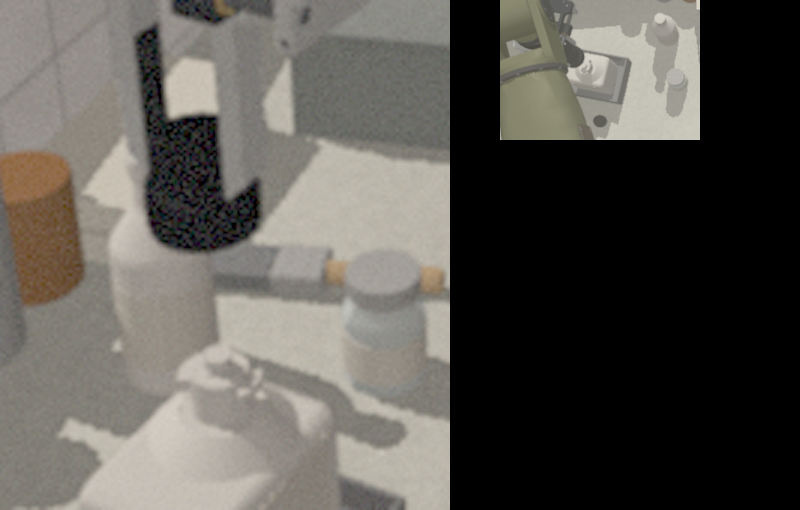

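The cap is held level at crop (205,190), above the bare neck at (230,370). The arm is settled, so I hand in.

```bash
python3 -m crank '[[-1,0,0,0,0,0,0],[-1,0,0,0,0,0,0],[-1,0,0,0,0,0,0]]' && python3 -c "
from workcell import job
print(job.finish_job())"
```

```text
time_s: 20.65
tool_pos: [0.6184, 0.2655, 0.3083]
orientation: [[0.199, 0.98, -0.0], [0.98, -0.199, -0.0], [-0.0, -0.0, -1.0]]
force: [-0.3, 1.2, 0.2]
opening: 0.0411
finger_force: 50.0
the job is handed in; nothing more can be done
None
```

The job is handed in at 20.7 s of the 67 s allowed, with no verdict returned: the holder stands upright in the shut drawer, and the jug's cap came free after about 72° anticlockwise and is held level about 10 cm above the neck.

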